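Check a sprung belt tensioner against its scale

TASK

The belt tensioner of the extractor fan is bolted to its test plate for a spring check. First push the red drag hand back until it rests against the sprung arm, then push the arm so that it carries the hand into the green band without running past it, pause there a moment, and ease the arm all the way back to its stop without letting it snap, so that the drag hand is left showing in the green band. Do not shift the green band, and leave the glass bulb, the wooden rest and the orange sleeve where they are.

Things in the scene. Friction and masses are not known exactly. Their poses are not given: they have to be found in the camera images.
- plate: Blue steel test plate, 340 x 340 x 12 mm, fixed to the table (place and yaw vary), with a white arc scale, ticks every 0.1 rad. Origin: centre of its underside; x runs from the pivot side to the scale side, y left, z up. A black rubber rest stop, 30 x 16 mm, to 62 mm high, stands by the arm's -y flank, 29 to 59 mm from the pivot.
- pivot (a point): Foot of the upright pivot pin (20 mm across, 96 mm high) about which arm, drag hand and band swing; at (-110, 0, 12) mm in the plate's frame.
- tensioner (a joint): Angle (rad, 0 to 1.0) of the sprung aluminium tensioner arm about the pivot: 0 at its stop, where it points at -0.45 rad to the plate's x; positive is counter-clockwise from above. Its spring pushes it back with 0.32 N m plus 0.9 N m per rad; let go, it snaps back. Flat bar, 170 mm long from the pivot, 22 mm wide, 46 to 66 mm above the table; hub 48 mm across, to 72 mm.
- pulley (a point): Centre of the black idler pulley's top, on the arm 143 mm from the pivot, 80 mm above the table: 52 mm across, 14 mm thick, its boss 4 mm higher. Beyond it the arm's nose, 12 mm wide, 49 to 63 mm above the table, reaches 212 mm from the pivot.
- bar_push (a point): Point on the flank of the arm's bar, 95 mm from the pivot, 56 mm above the table: a good place to push. Its x axis runs outward along the arm, its y axis is the way to push.
- bar_index (a point): Point carried by the arm, on the scale's radius (215 mm from the pivot), where the drag hand's tip stands when the hand rests against the arm; nothing is seen there.
- drag (a joint): Angle (rad, 0 to 1.1) of the red drag hand about the pivot, positive as the arm: 0 when against the arm at its stop (it then points at -0.388 rad to the plate's x). A flat strip 12 mm wide under the arm, 22 to 27 mm above the table. The arm's nose pushes its post the positive way; light friction (0.1 N m) keeps it where left. It touches the arm when joint drag = joint tensioner.
- post_top (a point): Centre of the top of the drag hand's red round post: 12 mm across, 200 mm from the pivot, to 89 mm above the table. Axes: x outward from the pivot, y the positive way.
- drag_tip (a point): Point on the drag hand's thin pointer (4 mm wide) where it is read, 215 mm from the pivot, 26 mm above the table. Axes: x outward, y the positive way.
- band (a joint): Angle (rad) of the green band about the same pivot, counted as the drag hand's: the hand reads mid-band when joint drag = joint band. Between about 0.40 and 0.75. It is a stiff clip; leave it.
- band_mid (a point): Middle of the green band on the scale, 215 mm from the pivot, 16 mm above the table. The band is 16 mm wide along the scale, so that the pointer is in it up to 8 mm either side; its rim block rises to 26 mm above the table, 241 to 255 mm from the pivot. Axes: x outward from the pivot, y the positive way.
- bulb: Clear glass bulb with a neck, standing, 68 mm across, 95 mm high; origin under its centre. Leave alone.
- rest: Wooden rod rest, 150 x 35 mm foot with two uprights, 60 mm high; origin under its centre. Leave alone.
- sleeve: Orange plastic sleeve, 110 x 22 x 22 mm, lying; origin under its centre. Leave alone.

How it is judged:
By the outcome, as a careful person would: the job done as asked, in the order asked, and still so for the second after the job is handed in, with the robot touching nothing.
It also fails if it takes over 67 s, if anything falls off the work surface, if the arm or the gripper's body presses on something with over 40 N, if the wrist force passes 120 N, or if a joint passes its speed limit or range.

ROBOT

A 6-joint arm with a two-finger parallel gripper is mounted at the origin on the work surface. World frame = base frame: x ahead of the robot, y to its left, z up, the work surface at z = 0. Lengths are in m, angles in rad, forces in N, time in s.
With the tool pointing down it reaches from about 0.375 to 0.9 m from the base axis. Payload 3.1 kg.
Tool frame: the origin (TCP) lies at the centre of the arm's flange, where the gripper is bolted on; the fingertips stand 173 mm ahead of it and the grasp point (between the pads) lies 155 mm ahead of it (tip_extent is the distance from the TCP to the fingertips, in m); z points along the fingers, y is the direction in which the jaws open and shut (so a half turn about z gives the same grasp; the last joint's range is limited). The gripper opens to 85 mm and grips with 20 to 120 N. Pads are 22 mm wide; open, the fingers measure 114 mm over their backs; the gripper's body (76 mm by 85 mm) begins 54 mm behind the grasp point. The pads swing forward as they close: fully open they stand 13 mm farther back than shut.
Start: joints at [0.962, 0.527, 1.433, -0, 1.181, -0.178], TCP at [0.261, 0.568, 0.405] pointing down, gripper open.
Joint ranges: [-3.08, 3.08], [-0.75, 2.2], [0.22, 2.44], [-1.43, 4.57], [0, 2.65], [-2.85, 2.85]. Speed limits (rad/s): [2.79, 2.79, 3.14, 3.14, 3.14, 3.14].

INTERFACE

Orientations are given as a unit quaternion [x, y, z, w].
In Python, from station import sense, snapshot, sign_off, tip_extent gives the robot as it stands. The module is installed in compiled form; this text tells all that it offers.
- The arm moves only by the tool servo_tool, never from a script. Its argument "rows" is a list of rows, each a list of 3 entries, a list of its own where there are three numbers: the shift along the tool's x, y, z in mm, then the turn about the tool's z in degrees, then the opening, from -1 (shut) to 1 (fully open), so that 0 is half open. A call has 1 to 8 rows; each row is the pose to reach, as a shift and turn from the pose measured when the call began, along the tool's axes at that moment; what a row does not reach only later rows make up. A row lasts 1/10 s, in which the tool goes at most 50 mm and 8.59 degrees, less where a joint would pass 70% of its speed; a pose out of reach is approached as far as the arm can. A call with a gripper value outside its range is refused whole. The fingers move at their own pace and stop on an object; "force" is the grip in N (left out, the last holds). Time passes only in rows, so rows that repeat a pose let the fingers close. It gives the time, the measured TCP pose, the force and the opening at its end, in the units of the state.
- sense(): the state, without advancing time (a new reading comes with each control period).
- snapshot(name): name is "scene" or "top"; returns a dict with "image" (384x512x3 uint8, blue, green, red), "z_map" (384x512 float32, m along the optical axis (not along the pixel's ray), 0 where there is no reading), "vertical_fov" (degrees; the focal length in pixels is half the picture's height over the tangent of half this angle, whatever the lens; pixels are square), "cx", "cy" (the principal point, pixels), "cam_to_world" (4x4, takes a point from camera to world coordinates). Camera axes: x right, y down, z forward; pixel columns grow to the right and rows downward; lengths in m; the calibration is good to about 2 mm. A picture is of the moment at which its call begins.
- sign_off(): hands the job in, once; it reports no verdict.
The state is a dict: "t": time; "q": joint angles; "qd": joint speeds; "tau": joint torques, N m; "tcp_pos": TCP position; "tool_rot": TCP orientation; "force": force on the tool from outside, world axes, zero at the start; "ft_torque": the same for the moment, N m; "finger_gap": opening from 0.0 (shut) to 1.0 (fully open).
Only numpy, scipy, OpenCV 4.12 (cv2) and the standard library are available. Lean on these libraries where they do the work, as an engineer would, in place of code of your own. Each camera call takes 0.05 s, during which the arm holds its last target. There are 200 camera calls.

## Working session

There is one attempt and no reset: what is moved stays moved. The work goes in short steps, Python scripts to look and compute and a tool call to move; the robot and the scene stay as the last step left them, time stands still between calls to the robot, and variables do not carry over. Pictures are saved under pics/ and viewed, about 8 in all and at most 12, crops included, and the job is handed in when it is done.

Besides the shell and the picture viewer there is one more tool, called after "Emit:" by a JSON object that holds its "name" and its "arguments". servo_tool: Moves the arm, as the interface text tells. Its arguments: {"type":"object","properties":{"rows":{"type":"array"},"force":{"type":"number"}},"required":["rows"]}

```bash
mkdir -p pics; cat > h.py <<'E'
import numpy as np, cv2
from station import sense, snapshot
def snap(n):
    s=snapshot(n); s['f']=s['image'].shape[0]/2/np.tan(np.radians(s['vertical_fov'])/2); return s
def plane(s,u,v,z):
    "pixel -> world point on plane height z"
    M=np.array(s['cam_to_world']); d=M[:3,:3]@np.array([(u-s['cx'])/s['f'],(v-s['cy'])/s['f'],1])
    return M[:3,3]+d*(z-M[2,3])/d[2]
def proj(s,p):
    M=np.linalg.inv(s['cam_to_world']); c=M[:3,:3]@np.array(p)+M[:3,3]
    return c[0]/c[2]*s['f']+s['cx'], c[1]/c[2]*s['f']+s['cy']
E
python3 - <<'E'
from h import *
for n in('scene','top'):
    s=snap(n); cv2.imwrite(f'pics/{n}0.png',cv2.resize(s['image'],(800,600),interpolation=cv2.INTER_CUBIC)); np.save(f'{n}0.npy',s,allow_pickle=True)
    print(n,np.round(s['cam_to_world'],3).tolist(),s['f'],s['cx'],s['cy'])
print(sense())
E
```

```text
scene [[-0.232, 0.705, -0.671, 1.263], [0.972, 0.156, -0.173, 0.235], [-0.017, -0.692, -0.721, 0.859], [0.0, 0.0, 0.0, 1.0]] 394.32968578448885 253.78826070941864 190.85018758561168
top [[0.014, -0.988, 0.154, 0.428], [-1.0, -0.017, -0.015, 0.044], [0.017, -0.154, -0.988, 0.974], [0.0, 0.0, 0.0, 1.0]] 356.4549731228798 255.84265228302428 189.76994072782813
{'t': 0.1, 'q': array([ 9.61466962e-01,  5.28341287e-01,  1.43380603e+00, -1.53147619e-06,
        1.18142646e+00, -1.78491526e-01]), 'qd': array([-2.12416605e-04, -2.22124510e-03, -2.85344362e-03, -4.30790747e-05,
       -3.35958793e-04,  1.19234586e-03]), 'tau': array([ 8.56052011e-04, -4.43308032e+01, -1.78585339e+01, -1.81821529e-04,
        3.81815335e-03, -3.42507548e-06]), 'tcp_pos': array([0.26079784, 0.56762605, 0.40384063]), 'tool_rot': array([ 2.13756295e-01,  9.76886516e-01, -9.14969524e-04, -3.79525101e-04]), 'force': array([ 0.25793104, -1.07340238,  0.3072339 ]), 'ft_torque': array([0.03582557, 0.02213584, 0.0166619 ]), 'finger_gap': 0.9965871144870988}
```

View pics/top0.png

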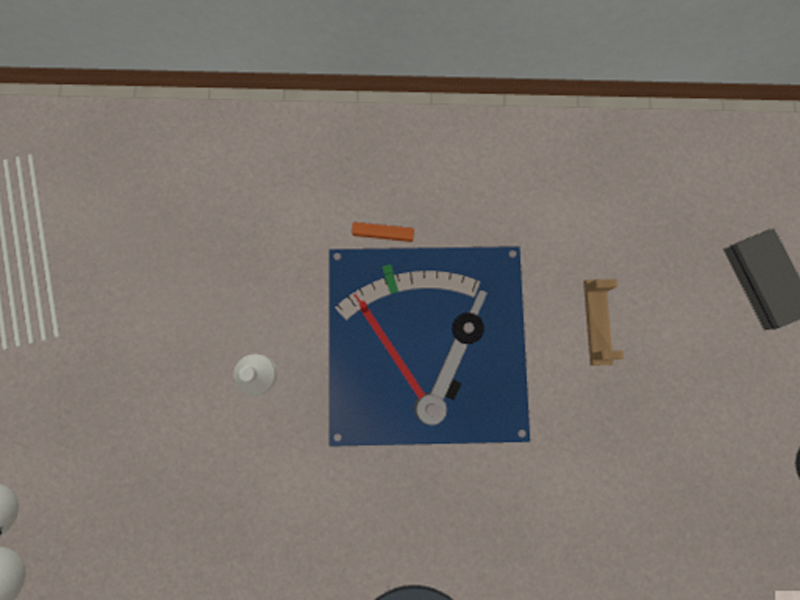

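View pics/scene0.png

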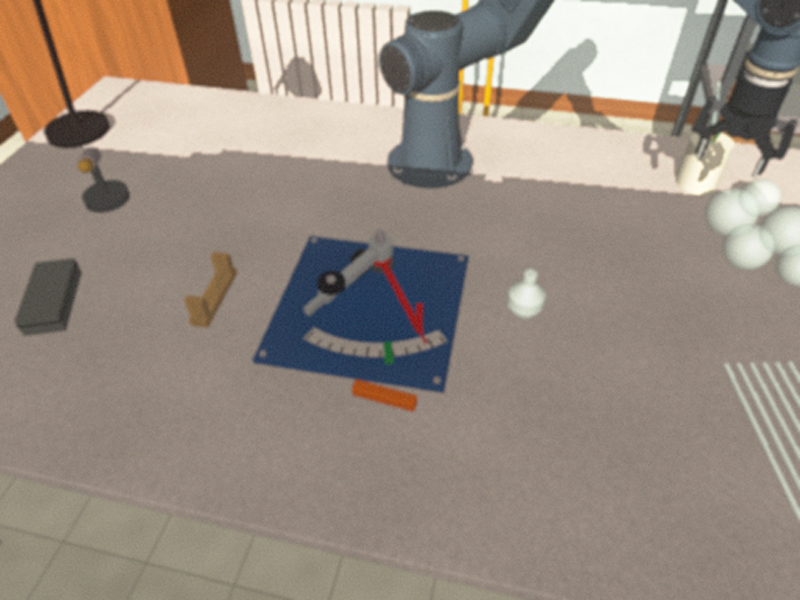

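```bash
cat >> h.py <<'E'
def masks(s):
    h=cv2.cvtColor(s['image'],cv2.COLOR_BGR2HSV); r=lambda a,b:cv2.inRange(h,np.array(a),np.array(b))
    return dict(blue=r((100,100,40),(125,255,255)),red=r((0,170,60),(4,255,255))|r((174,150,60),(180,255,255)),green=r((50,90,40),(80,255,255)),orange=r((5,170,80),(20,255,255)))
def big(m):
    c,_=cv2.findContours(m,cv2.RETR_EXTERNAL,cv2.CHAIN_APPROX_NONE); return max(c,key=cv2.contourArea)
E
python3 - <<'E'
from h import *
P={}
for n in('top','scene'):
    s=np.load(f'{n}0.npy',allow_pickle=True).item(); m=masks(s)
    c=cv2.convexHull(big(m['blue']))
    W=np.array([plane(s,*p[0],.012)[:2] for p in c]).astype(np.float32)
    r=cv2.minAreaRect(W*1000); print(n,'plate',r)
    box=cv2.boxPoints(r)/1000; ctr=np.array(r[0])/1000
    yaw=np.radians(r[2]); yaw=(yaw+np.pi/4)%(np.pi/2)-np.pi/4
    R=np.array([[np.cos(yaw),-np.sin(yaw)],[np.sin(yaw),np.cos(yaw)]]); piv=ctr+R@[-.11,0]
    print('yaw',yaw,'piv',piv)
    g=np.argwhere(m['green']>0)[:,::-1]; print('green',len(g))
    Q=np.array([plane(s,*p,.016)[:2] for p in g])-piv
    rr=np.hypot(*Q.T);a=np.arctan2(Q[:,1],Q[:,0])-yaw
    k=(rr>.2)&(rr<.235); print('band r',rr.min(),rr.max(),'joint',a[k].mean()+.388,(a[k].max()-a[k].min())*.215)
    g=np.argwhere(m['red']>0)[:,::-1]
    Q=np.array([plane(s,*p,.026)[:2] for p in g])-piv
    rr=np.hypot(*Q.T);a=np.arctan2(Q[:,1],Q[:,0])-yaw
    for lo,hi in((.05,.1),(.1,.16),(.207,.225)):
        k=(rr>lo)&(rr<hi); print('red',lo,k.sum(),np.median(a[k])+.388 if k.any() else '')
E
```

```text
top plate ((498.452392578125, -18.473068237304688), (336.5196533203125, 335.4639892578125), 1.925751805305481)
yaw 0.03361070957880541 piv [ 0.38851452 -0.02216955]
green 99
band r 0.20744638262204304 0.257460623481484 joint 0.6626972678244503 0.013518206868424565
red 0.05 79 0.9593344737327789
red 0.1 89 0.9595580410659006
red 0.207 9 0.9454611333298183
scene plate ((503.4999084472656, -17.17803955078125), (336.3249206542969, 332.27984619140625), 1.8028262853622437)
yaw 0.03146525452106996 piv [ 0.39355436 -0.02063865]
green 70
band r 0.2041063171263517 0.25038355119602085 joint 0.6610748176258701 0.012533968887037254
red 0.05 47 0.9677195754823757
red 0.1 84 0.9788290101794256
red 0.207 0
```

```bash
cat >> h.py <<'E'
from scipy.spatial.transform import Rotation as Ro
PIV=np.array([.390,-.0215]); YAW=.033
def rows(tg):
    "tg: list of (r,tangential offset,plate angle,tcp z) in m/rad about pivot; prints tool rows from the current pose"
    s=sense(); R=Ro.from_quat(s['tool_rot']).as_matrix(); th0=np.arctan2(-R[0,1],R[1,1]); 
    for r,o,a,z in tg:
        th=a+YAW; p=np.r_[PIV+r*np.array([np.cos(th),np.sin(th)])+o*np.array([-np.sin(th),np.cos(th)]),z]
        print(np.round(R.T@(p-s['tcp_pos'])*1000,1).tolist(), round(-np.degrees(th-th0),1))
def where():
    s=sense(); R=Ro.from_quat(s['tool_rot']).as_matrix(); th=np.arctan2(-R[0,1],R[1,1]); d=s['tcp_pos'][:2]-PIV
    print('t',round(s['t'],2),'toolang',round(th-YAW,3),'r',np.round(d@[np.cos(th),np.sin(th)],4),'off',np.round(d@[-np.sin(th),np.cos(th)],4),'z',s['tcp_pos'][2].round(4),'F',s['force'].round(1),'gap',round(s['finger_gap'],2),'tilt',R[:,2].round(3),'q',s['q'].round(2))
E
python3 - <<'E'
from h import *
where()
rows([(.2,.045,.572,.30),(.2,.045,.572,.243)])
E
```

```text
t 0.1 toolang -0.464 r -0.3634 off 0.4813 z 0.4038 F [ 0.3 -1.1  0.3] gap 1.0 tilt [-0.001 -0.002 -1.   ] q [ 0.96  0.53  1.43 -0.    1.18 -0.18]
[-426.7, -286.1, 104.2] -59.3
[-426.7, -286.0, 161.2] -59.3
```

Emit:
{"name": "servo_tool", "arguments": {"rows": [[[-427, -286, 104], -59, -1], [[-427, -286, 104], -59, -1], [[-427, -286, 104], -59, -1], [[-427, -286, 104], -59, -1], [[-427, -286, 104], -59, -1], [[-427, -286, 104], -59, -1], [[-427, -286, 104], -59, -1], [[-427, -286, 104], -59, -1]], "force": 60}}

```text
t: 0.9
tcp_pos: [0.4533, 0.254, 0.3297]
tool_rot: [-0.297, 0.955, -0.001, -0.001]
force: [1.0, -0.1, -0.3]
finger_gap: 0.001
```

```bash
python3 - <<'E'
from h import *
where()
rows([(.2,.045,.572,.30),(.2,.045,.572,.243)])
E
```

```text
t 0.9 toolang 0.57 r 0.2085 off 0.191 z 0.3297 F [ 1.  -0.1 -0.3] gap 0.0 tilt [-0.001 -0.001 -1.   ] q [ 0.3   0.5   1.77 -0.    0.88 -1.88]
[8.5, -145.6, 29.8] -0.1
[8.4, -145.6, 86.8] -0.1
```

Emit:
{"name": "servo_tool", "arguments": {"rows": [[[8, -50, 30], 0, -1], [[8, -95, 30], 0, -1], [[8, -135, 35], 0, -1], [[8, -146, 60], 0, -1], [[8, -146, 87], 0, -1], [[8, -146, 87], 0, -1], [[8, -146, 87], 0, -1]]}}

```text
t: 1.6
tcp_pos: [0.5291, 0.1292, 0.2425]
tool_rot: [-0.297, 0.955, -0.0, -0.002]
force: [0.1, 1.3, 0.7]
finger_gap: -0.004
```

```bash
python3 - <<'E'
from h import *
where()
s=snap('scene'); cv2.imwrite('pics/s1.png',cv2.resize(s['image'][120:280,130:350],None,fx=3.6,fy=3.6,interpolation=cv2.INTER_CUBIC))
E
```

```text
t 1.6 toolang 0.57 r 0.2001 off 0.0451 z 0.2425 F [0.1 1.3 0.7] gap -0.0 tilt [-0.003 -0.001 -1.   ] q [ 0.03  0.67  1.76 -0.    0.72 -2.14]
```

View pics/s1.png

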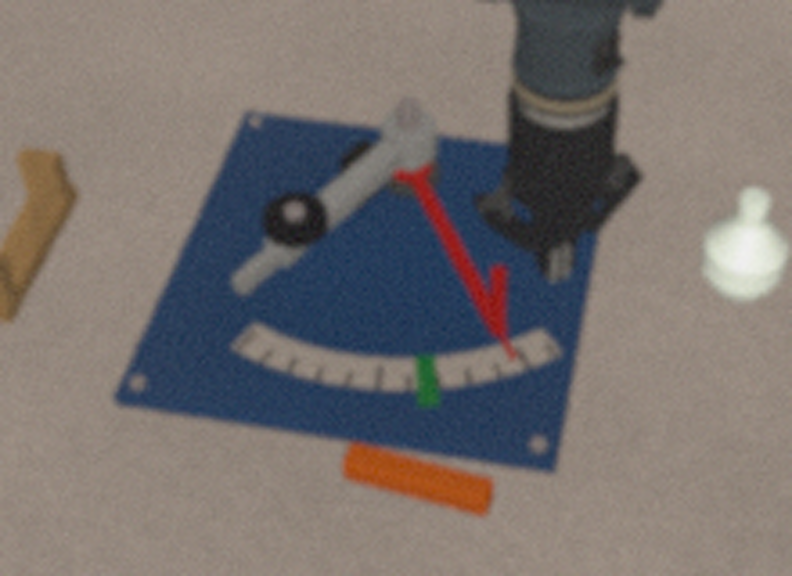

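```bash
python3 - <<'E'
from h import *
rows([(.2,.02,a,.243) for a in np.linspace(.55,.13,8)])
E
```

```text
[0.1, -29.3, 0.3] 1.2
[-0.4, -41.3, 0.3] 4.6
[-0.3, -53.4, 0.3] 8.1
[0.6, -65.4, 0.3] 11.5
[2.1, -77.4, 0.3] 14.9
[4.4, -89.2, 0.3] 18.4
[7.4, -100.9, 0.3] 21.8
[11.1, -112.4, 0.4] 25.3
```

Emit:
{"name": "servo_tool", "arguments": {"rows": [[[0, -20, 0], 1, -1], [[0, -38, 0], 4, -1], [[0, -53, 0], 8, -1], [[1, -65, 0], 11.5, -1], [[2, -77, 0], 15, -1], [[4, -89, 0], 18, -1], [[7, -101, 0], 22, -1], [[11, -112, 0], 25, -1]]}}

```text
t: 2.45
tcp_pos: [0.5849, 0.0305, 0.2447]
tool_rot: [-0.082, 0.997, -0.001, 0.001]
force: [-0.1, 0.6, -0.2]
finger_gap: -0.001
```

```bash
python3 - <<'E'
from h import *
where()
rows([(.2,.02,a,.243) for a in np.linspace(.1,-.29,8)])
s=snap('scene'); cv2.imwrite('pics/s2.png',cv2.resize(s['image'][120:280,130:350],None,fx=3.6,fy=3.6,interpolation=cv2.INTER_CUBIC))
E
```

```text
t 2.45 toolang 0.131 r 0.2007 off 0.0196 z 0.2447 F [-0.1  0.6 -0.2] gap -0.0 tilt [ 0.002 -0.002 -1.   ] q [-0.14  0.7   1.66 -0.    0.79 -1.87]
[0.2, -5.7, 1.7] 1.8
[-0.2, -16.9, 1.7] 4.9
[-0.1, -28.1, 1.7] 8.1
[0.7, -39.2, 1.8] 11.3
[2.1, -50.4, 1.8] 14.5
[4.1, -61.4, 1.8] 17.7
[6.8, -72.3, 1.8] 20.9
[10.0, -83.0, 1.8] 24.1
```

View pics/s2.png

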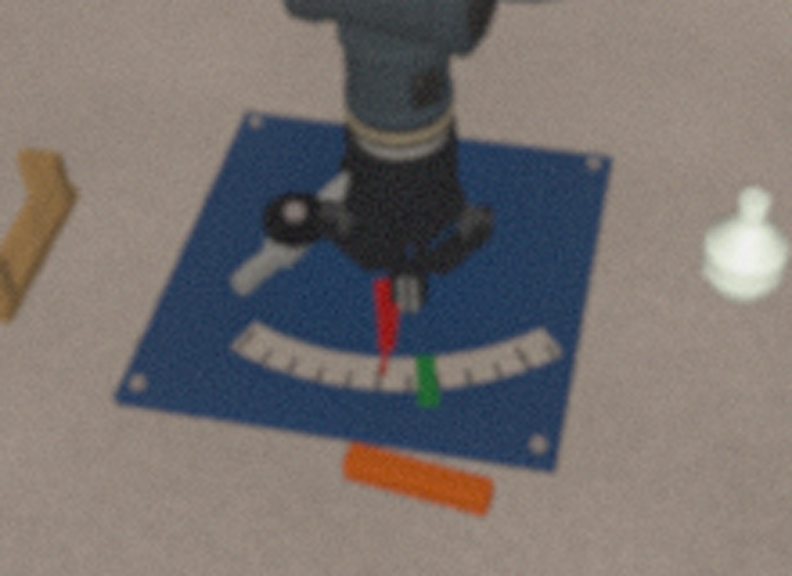

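Emit:
{"name": "servo_tool", "arguments": {"rows": [[[0, -6, 2], 2, -1], [[0, -17, 2], 5, -1], [[0, -28, 2], 8, -1], [[1, -39, 2], 11, -1], [[2, -50, 2], 14.5, -1], [[4, -61, 2], 17.5, -1], [[7, -70, 2], 21, -1], [[9, -78, 2], 23, -1]]}}

```text
t: 3.3
tcp_pos: [0.5893, -0.0499, 0.2435]
tool_rot: [0.121, 0.993, -0.001, 0.002]
force: [-0.2, 1.6, -0.3]
finger_gap: -0.003
```

```bash
cat >> h.py <<'E'
def read(s,lo=.206,hi=.222):
    "angle of red pointer (joint drag) seen past the post, and band joint"
    m=masks(s); out={}
    for k,z in(('red',.026),('green',.016)):
        g=np.argwhere(m[k]>0)[:,::-1]
        Q=np.array([plane(s,*p,z)[:2] for p in g])-PIV; rr=np.hypot(*Q.T); a=np.arctan2(Q[:,1],Q[:,0])-YAW+.388
        j=(rr>lo)&(rr<hi); out[k]=(int(j.sum()),round(float(np.median(a[j])),3) if j.any() else None)
    return out
E
python3 - <<'E'
from h import *
where(); s=snap('scene'); print(read(s))
for lo,hi in((.19,.2),(.2,.21),(.21,.22),(.22,.23)): print(lo,read(s,lo,hi))
rows([(.2,.02,a,.243) for a in np.linspace(-.26,-.40,8)])
E
```

```text
t 3.3 toolang -0.275 r 0.2002 off 0.0203 z 0.2435 F [-0.2  1.6 -0.3] gap -0.0 tilt [ 0.004 -0.003 -1.   ] q [-0.27  0.7   1.64 -0.    0.79 -1.6 ]
{'red': (2, 0.116), 'green': (16, 0.656)}
0.19 {'red': (18, 0.1), 'green': (0, None)}
0.2 {'red': (8, 0.111), 'green': (4, 0.658)}
0.21 {'red': (0, None), 'green': (12, 0.656)}
0.22 {'red': (0, None), 'green': (15, 0.659)}
[0.9, 3.9, 0.4] -0.9
[0.4, -0.1, 0.4] 0.2
[0.1, -4.1, 0.4] 1.4
[-0.2, -8.2, 0.4] 2.5
[-0.4, -12.2, 0.4] 3.6
[-0.5, -16.2, 0.4] 4.8
[-0.5, -20.2, 0.5] 5.9
[-0.4, -24.2, 0.5] 7.1
```

Emit:
{"name": "servo_tool", "arguments": {"rows": [[[0, -3, 0], 1, -1], [[0, -6, 0], 2, -1], [[0, -9, 0], 3, -1], [[0, -12, 0], 4, -1], [[0, -15, 0], 5, -1], [[0, -17, 0], 5, -1], [[0, -18, 0], 6, -1], [[0, -19, 0], 6, -1]]}}

```text
t: 4.15
tcp_pos: [0.5847, -0.0694, 0.2434]
tool_rot: [0.173, 0.985, -0.001, 0.002]
force: [-0.1, 1.2, -0.8]
finger_gap: -0.003
```

```bash
python3 - <<'E'
from h import *
where(); s=snap('scene')
for lo,hi in((.19,.2),(.2,.21),(.21,.22)): print(lo,read(s,lo,hi))
cv2.imwrite('pics/s3.png',cv2.resize(s['image'][160:250,170:290],None,fx=6,fy=6,interpolation=cv2.INTER_CUBIC))
E
```

```text
t 4.15 toolang -0.382 r 0.1993 off 0.0214 z 0.2434 F [-0.1  1.2 -0.8] gap -0.0 tilt [ 0.004 -0.003 -1.   ] q [-0.31  0.7   1.65 -0.    0.79 -1.53]
0.19 {'red': (20, -0.004), 'green': (0, None)}
0.2 {'red': (9, 0.008), 'green': (4, 0.658)}
0.21 {'red': (1, 0.008), 'green': (13, 0.661)}
```

View pics/s3.png

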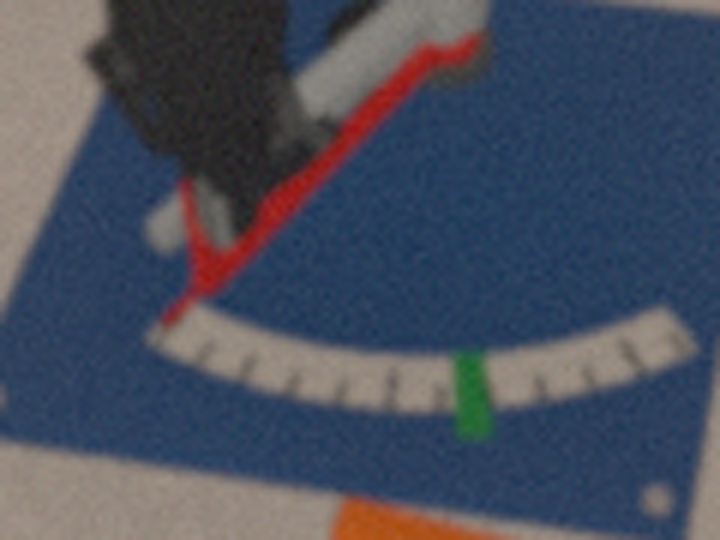

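Emit:
{"name": "servo_tool", "arguments": {"rows": [[[0, -1, 0], 0, -1], [[0, -2, 0], 0, -1], [[0, -3, 0], 0, -1], [[0, -3, 0], 0, -1]]}}

```text
t: 4.6
tcp_pos: [0.5836, -0.0724, 0.2434]
tool_rot: [0.173, 0.985, -0.001, 0.002]
force: [0.4, -0.2, 0.3]
finger_gap: 0.002
```

```bash
python3 - <<'E'
from h import *
where(); s=snap('scene')
for lo,hi in((.19,.2),(.2,.21),(.21,.22)): print(lo,read(s,lo,hi))
E
```

```text
t 4.6 toolang -0.381 r 0.1994 off 0.0182 z 0.2434 F [ 0.4 -0.2  0.3] gap 0.0 tilt [ 0.004 -0.003 -1.   ] q [-0.31  0.7   1.65 -0.    0.79 -1.53]
0.19 {'red': (18, -0.022), 'green': (0, None)}
0.2 {'red': (10, -0.004), 'green': (4, 0.658)}
0.21 {'red': (5, -0.014), 'green': (12, 0.656)}
```

Emit:
{"name": "servo_tool", "arguments": {"rows": [[[0, -1, 0], 0, -1], [[0, -2, 0], 0, -1], [[0, -2, 0], 0, -1]]}}

```text
t: 4.95
tcp_pos: [0.5832, -0.0733, 0.2435]
tool_rot: [0.174, 0.985, -0.0, 0.003]
force: [2.9, 5.8, 0.0]
finger_gap: -0.005
```

Emit:
{"name": "servo_tool", "arguments": {"rows": [[[0, -1, 0], 0, -1], [[0, -1, 0], 0, -1], [[0, -1, 0], 0, -1]]}}

```text
t: 5.25
tcp_pos: [0.5831, -0.0734, 0.2435]
tool_rot: [0.174, 0.985, 0.001, 0.003]
force: [1.7, 4.6, -0.3]
finger_gap: 0.001
```

```bash
python3 - <<'E'
from h import *
where(); s=snap('scene')
for lo,hi in((.19,.2),(.2,.21),(.21,.22)): print(lo,read(s,lo,hi))
E
```

```text
t 5.25 toolang -0.383 r 0.1992 off 0.0174 z 0.2435 F [ 1.7  4.6 -0.3] gap 0.0 tilt [ 0.006  0.    -1.   ] q [-0.32  0.7   1.65  0.    0.78 -1.54]
0.19 {'red': (17, -0.028), 'green': (0, None)}
0.2 {'red': (11, -0.003), 'green': (4, 0.658)}
0.21 {'red': (4, -0.014), 'green': (13, 0.661)}
```

Emit:
{"name": "servo_tool", "arguments": {"rows": [[[0, 5, 0], 0, -1], [[0, 15, 0], 0, -1], [[0, 25, -10], 0, -1], [[0, 25, -40], 0, -1], [[0, 25, -60], 0, -1], [[0, 25, -60], 0, -1]]}}

```text
t: 5.9
tcp_pos: [0.5926, -0.0495, 0.3071]
tool_rot: [0.173, 0.985, 0.0, 0.006]
force: [1.3, -0.5, 0.8]
finger_gap: 0.004
```

```bash
python3 - <<'E'
from h import *
where()
rows([(.095,-.04,-.45,.30),(.095,-.04,-.45,.218)])
for n in('scene','top'):
    s=snap(n); print(n,[read(s,lo,hi) for lo,hi in((.19,.2),(.2,.21),(.21,.22))])
E
```

```text
t 5.9 toolang -0.382 r 0.2 off 0.0429 z 0.3071 F [ 1.3 -0.5  0.8] gap 0.0 tilt [ 0.013 -0.002 -1.   ] q [-0.27  0.61  1.6   0.    0.92 -1.49]
[108.0, -89.3, 5.6] 3.9
[109.1, -89.5, 87.6] 3.9
scene [{'red': (18, -0.022), 'green': (0, None)}, {'red': (10, -0.004), 'green': (5, 0.664)}, {'red': (4, -0.014), 'green': (12, 0.656)}]Traceback (most recent call last):
  File "<stdin>", line 5, in <module>
  File "h.py", line 33, in read
    Q=np.array([plane(s,*p,z)[:2] for p in g])-PIV; rr=np.hypot(*Q.T); a=np.arctan2(Q[:,1],Q[:,0])-YAW+.388
      ~~~~~~~~~~~~~~~~~~~~~~~~~~~~~~~~~~~~~~~~^~~~
ValueError: operands could not be broadcast together with shapes (0,) (2,)
```

Emit:
{"name": "servo_tool", "arguments": {"rows": [[[35, -29, 3], 2, -1], [[70, -58, 5], 4, -1], [[108, -89, 6], 4, -1], [[108, -89, 6], 4, -1], [[108, -89, 6], 4, -1]]}}

```text
t: 6.5
tcp_pos: [0.4584, -0.0963, 0.2967]
tool_rot: [0.209, 0.978, 0.001, 0.002]
force: [-0.0, -2.0, 0.6]
finger_gap: -0.002
```

```bash
python3 - <<'E'
from h import *
where()
rows([(.095,-.04,-.45,.218)])
s=snap('scene'); cv2.imwrite('pics/s4.png',cv2.resize(s['image'][130:250,160:300],None,fx=5,fy=5,interpolation=cv2.INTER_CUBIC))
E
```

```text
t 6.5 toolang -0.454 r 0.093 off -0.0404 z 0.2967 F [-0.  -2.   0.6] gap -0.0 tilt [ 0.005  0.001 -1.   ] q [-0.45  0.5   1.92  0.    0.71 -1.6 ]
[-1.8, 0.5, 78.7] -0.2
```

View pics/s4.png

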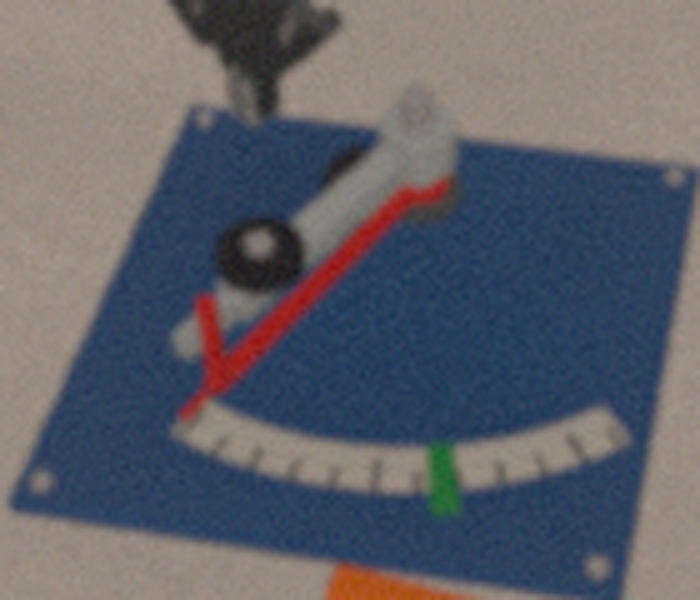

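Emit:
{"name": "servo_tool", "arguments": {"rows": [[[-2, 0, 35], 0, -1], [[-2, 0, 65], 0, -1], [[-2, 0, 79], 0, -1], [[-2, 0, 79], 0, -1], [[-2, 4, 79], 0, -1], [[-2, 8, 79], 0, -1], [[-2, 12, 79], 0, -1], [[-2, 14, 79], 0, -1]]}}

```text
t: 7.35
tcp_pos: [0.4684, -0.0841, 0.2189]
tool_rot: [0.208, 0.978, 0.0, 0.004]
force: [-0.3, -2.3, 1.4]
finger_gap: 0.002
```

Emit:
{"name": "servo_tool", "arguments": {"rows": [[[0, 1, 0], 0, -1], [[0, 2, 0], 0, -1], [[0, 3, 0], 0, -1]]}}

```text
t: 7.65
tcp_pos: [0.4697, -0.0817, 0.2192]
tool_rot: [0.208, 0.978, -0.0, 0.005]
force: [-1.3, -5.2, 2.2]
finger_gap: 0.001
```

```bash
python3 - <<'E'
from h import *
where()
s=snap('scene');print([read(s,lo,hi)['red'] for lo,hi in((.19,.2),(.2,.21),(.21,.22))])
E
```

```text
t 7.65 toolang -0.452 r 0.0973 off -0.0226 z 0.2192 F [-1.3 -5.2  2.2] gap 0.0 tilt [ 0.009 -0.002 -1.   ] q [-0.41  0.66  1.95  0.    0.52 -1.56]
[(17, 0.008), (9, 0.02), (2, 0.019)]
```

```bash
python3 - <<'E'
from h import *
rows([(.096,-.0235,-.45+p,.219) for p in np.linspace(.06,.27,8)])
E
```

```text
[-0.0, 5.0, 0.2] -3.6
[-0.5, 7.9, 0.2] -5.3
[-0.9, 10.8, 0.2] -7.0
[-1.2, 13.8, 0.2] -8.7
[-1.4, 16.7, 0.3] -10.4
[-1.5, 19.7, 0.3] -12.1
[-1.6, 22.7, 0.3] -13.9
[-1.5, 25.6, 0.3] -15.6
```

Emit:
{"name": "servo_tool", "arguments": {"rows": [[[0, 3, 0], -2, -1], [[0, 6, 0], -4, -1], [[-1, 10, 0], -6.5, -1], [[-1, 13, 0], -8, -1], [[-1, 16, 0], -10, -1], [[-1, 19, 0], -12, -1], [[-2, 22, 0], -13.5, -1], [[-2, 25, 0], -15.5, -1]]}}

```text
t: 8.5
tcp_pos: [0.482, -0.0602, 0.2193]
tool_rot: [0.073, 0.997, -0.001, 0.005]
force: [-1.1, -6.0, -0.5]
finger_gap: -0.003
```

```bash
python3 - <<'E'
from h import *
where()
s=snap('scene');print([read(s,lo,hi)['red'] for lo,hi in((.19,.2),(.2,.21),(.21,.22))])
rows([(.096,-.0235,-.45+p,.219) for p in np.linspace(.29,.5,8)])
E
```

```text
t 8.5 toolang -0.18 r 0.0967 off -0.0248 z 0.2193 F [-1.1 -6.  -0.5] gap -0.0 tilt [ 0.01  -0.003 -1.   ] q [-0.35  0.67  1.92  0.    0.54 -1.78]
[(14, 0.26), (8, 0.261), (1, 0.265)]
[0.3, 2.9, 0.3] -1.1
[-0.3, 5.8, 0.3] -2.8
[-0.8, 8.7, 0.3] -4.5
[-1.3, 11.6, 0.3] -6.2
[-1.6, 14.6, 0.3] -7.9
[-1.9, 17.5, 0.3] -9.7
[-2.0, 20.5, 0.3] -11.4
[-2.1, 23.5, 0.3] -13.1
```

Emit:
{"name": "servo_tool", "arguments": {"rows": [[[0, 3, 0], -1, -1], [[0, 6, 0], -3, -1], [[-1, 9, 0], -4.5, -1], [[-1, 12, 0], -6, -1], [[-2, 15, 0], -8, -1], [[-2, 18, 0], -9.5, -1], [[-2, 21, 0], -11.5, -1], [[-2, 24, 0], -13, -1]]}}

```text
t: 9.35
tcp_pos: [0.4882, -0.0374, 0.2194]
tool_rot: [-0.042, 0.999, -0.003, 0.006]
force: [-1.1, -9.3, -0.5]
finger_gap: 0.0
```

```bash
python3 - <<'E'
from h import *
where()
s=snap('scene');print([read(s,lo,hi) for lo,hi in((.19,.2),(.2,.21),(.21,.22))])
rows([(.096,-.0245,-.45+p,.219) for p in np.linspace(.5,.66,8)])
cv2.imwrite('pics/s5.png',cv2.resize(s['image'][130:250,160:300],None,fx=5,fy=5,interpolation=cv2.INTER_CUBIC))
E
```

```text
t 9.35 toolang 0.05 r 0.0965 off -0.024 z 0.2194 F [-1.1 -9.3 -0.5] gap 0.0 tilt [ 0.012 -0.005 -1.   ] q [-0.31  0.67  1.91 -0.    0.54 -1.96]
[{'red': (12, 0.492), 'green': (0, None)}, {'red': (9, 0.492), 'green': (4, 0.658)}, {'red': (1, 0.496), 'green': (13, 0.661)}]
[0.6, -0.8, 0.4] 0.1
[0.0, 1.4, 0.3] -1.3
[-0.5, 3.6, 0.3] -2.6
[-0.9, 5.8, 0.3] -3.9
[-1.3, 8.0, 0.3] -5.2
[-1.6, 10.3, 0.3] -6.5
[-1.9, 12.5, 0.3] -7.8
[-2.1, 14.8, 0.3] -9.1
```

View pics/s5.png

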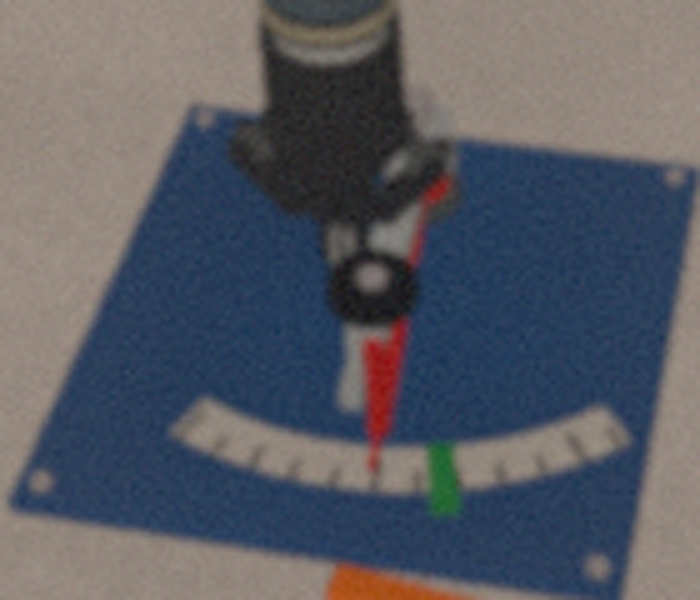

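Emit:
{"name": "servo_tool", "arguments": {"rows": [[[0, 2, 0], -1, -1], [[-0.5, 4, 0], -2, -1], [[-1, 6, 0], -3.5, -1], [[-1, 8, 0], -4.5, -1], [[-1.5, 9.5, 0], -6, -1], [[-1.5, 11, 0], -7, -1], [[-2, 12, 0], -7.5, -1], [[-2, 12, 0], -7.5, -1]]}}

```text
t: 10.2
tcp_pos: [0.4896, -0.026, 0.2194]
tool_rot: [-0.108, 0.994, -0.004, 0.006]
force: [-1.9, -7.8, -0.8]
finger_gap: -0.0
```

```bash
python3 - <<'E'
from h import *
where()
s=snap('scene');print([read(s,lo,hi) for lo,hi in((.19,.2),(.2,.21),(.21,.22))])
cv2.imwrite('pics/s6.png',cv2.resize(s['image'][190:240,220:270],None,fx=11,fy=11,interpolation=cv2.INTER_CUBIC))
E
```

```text
t 10.2 toolang 0.183 r 0.0963 off -0.0257 z 0.2194 F [-1.9 -7.8 -0.8] gap -0.0 tilt [ 0.013 -0.006 -1.   ] q [-0.28  0.67  1.91 -0.    0.54 -2.06]
[{'red': (12, 0.606), 'green': (0, None)}, {'red': (9, 0.6), 'green': (4, 0.658)}, {'red': (0, None), 'green': (14, 0.662)}]
```

View pics/s6.png

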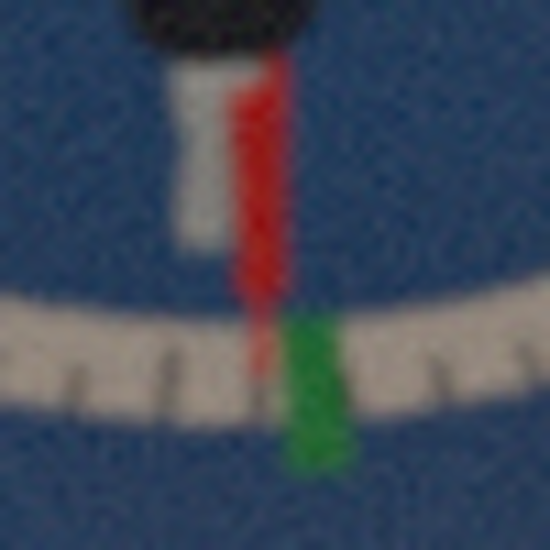

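Emit:
{"name": "servo_tool", "arguments": {"rows": [[[0, 1, 0], -0.5, -1], [[0, 2, 0], -1, -1], [[-0.5, 3, 0], -1.5, -1], [[-0.5, 4, 0], -2, -1], [[-0.5, 4, 0], -2, -1]]}}

```text
t: 10.75
tcp_pos: [0.4896, -0.0231, 0.2194]
tool_rot: [-0.125, 0.992, -0.005, 0.007]
force: [-0.9, -8.6, -0.2]
finger_gap: 0.002
```

```bash
python3 - <<'E'
from h import *
where()
s=snap('scene');print([read(s,lo,hi) for lo,hi in((.19,.2),(.2,.21),(.21,.22))])
cv2.imwrite('pics/s7.png',cv2.resize(s['image'][190:240,220:270],None,fx=11,fy=11,interpolation=cv2.INTER_CUBIC))
E
```

```text
t 10.75 toolang 0.219 r 0.0961 off -0.0264 z 0.2194 F [-0.9 -8.6 -0.2] gap 0.0 tilt [ 0.014 -0.008 -1.   ] q [-0.27  0.67  1.91 -0.01  0.54 -2.09]
[{'red': (9, 0.628), 'green': (0, None)}, {'red': (7, 0.626), 'green': (2, 0.671)}, {'red': (0, None), 'green': (7, 0.674)}]
```

View pics/s7.png

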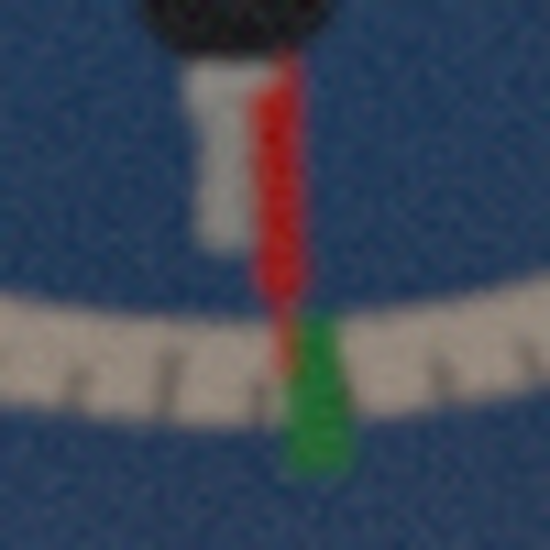

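Emit:
{"name": "servo_tool", "arguments": {"rows": [[[0, 1, 0], -0.5, -1], [[0, 2, 0], -1, -1], [[-0.5, 3, 0], -1.5, -1], [[-0.5, 4, 0], -2, -1], [[-0.5, 4, 0], -2, -1]]}}

```text
t: 11.3
tcp_pos: [0.4896, -0.0203, 0.2194]
tool_rot: [-0.143, 0.99, -0.006, 0.007]
force: [-1.3, -9.4, -1.3]
finger_gap: -0.001
```

```bash
python3 - <<'E'
from h import *
where()
s=snap('scene');print([read(s,lo,hi) for lo,hi in((.17,.19),(.19,.2),(.2,.21),(.21,.22))])
cv2.imwrite('pics/s8.png',cv2.resize(s['image'][190:240,220:270],None,fx=11,fy=11,interpolation=cv2.INTER_CUBIC))
E
```

```text
t 11.3 toolang 0.254 r 0.0959 off -0.0271 z 0.2194 F [-1.3 -9.4 -1.3] gap -0.0 tilt [ 0.016 -0.01  -1.   ] q [-0.27  0.67  1.91 -0.01  0.54 -2.12]
[{'red': (16, 0.66), 'green': (0, None)}, {'red': (11, 0.655), 'green': (0, None)}, {'red': (7, 0.653), 'green': (0, None)}, {'red': (0, None), 'green': (3, 0.676)}]
```

View pics/s8.png

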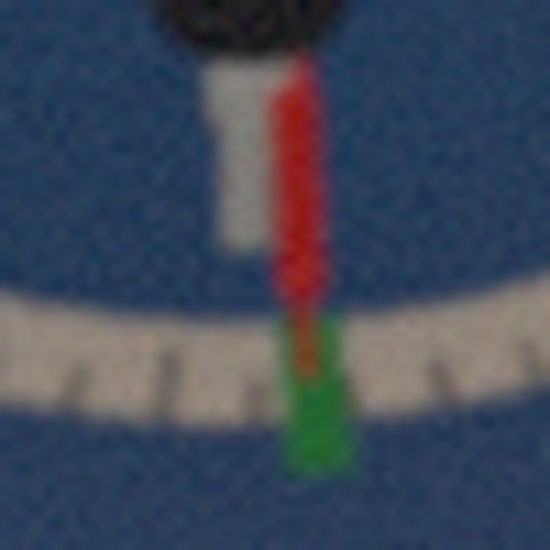

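Emit:
{"name": "servo_tool", "arguments": {"rows": [[[0, 0.5, 0], 0, -1], [[0, 0.5, 0], 0, -1], [[0, 0.5, 0], 0, -1], [[0, 0.5, 0], 0, -1], [[0, 0.5, 0], 0, -1], [[0, 0.5, 0], 0, -1], [[0, 0.5, 0], 0, -1], [[0, 0.5, 0], 0, -1]]}}

```text
t: 12.15
tcp_pos: [0.4897, -0.021, 0.2195]
tool_rot: [-0.143, 0.99, -0.007, 0.007]
force: [-2.2, -8.9, -0.7]
finger_gap: -0.0
```

```bash
python3 - <<'E'
from h import *
where()
s=snap('scene');print([read(s,lo,hi)['red'] for lo,hi in((.17,.19),(.19,.2),(.2,.21),(.21,.22))])
rows([(.096,-.0265,.254-p,.219) for p in np.linspace(.02,.16,8)])
E
```

```text
t 12.15 toolang 0.255 r 0.0957 off -0.0278 z 0.2195 F [-2.2 -8.9 -0.7] gap -0.0 tilt [ 0.016 -0.011 -1.   ] q [-0.27  0.67  1.91 -0.01  0.54 -2.12]
[(19, 0.658), (11, 0.655), (7, 0.653), (0, None)]
[0.3, -0.7, 0.5] 1.2
[0.9, -2.6, 0.5] 2.3
[1.5, -4.5, 0.5] 3.5
[2.2, -6.4, 0.5] 4.6
[2.9, -8.2, 0.6] 5.8
[3.6, -10.1, 0.6] 6.9
[4.4, -11.9, 0.6] 8.1
[5.2, -13.7, 0.6] 9.2
```

Emit:
{"name": "servo_tool", "arguments": {"rows": [[[0, 0, 0], 0.5, -1], [[1, -2, 0], 2, -1], [[1.5, -4, 0], 3.5, -1], [[2, -6, 0], 4.5, -1], [[3, -8, 0], 6, -1], [[3.5, -10, 0], 7, -1], [[4.5, -12, 0], 8, -1], [[5, -14, 0], 9.5, -1]]}}

```text
t: 13.0
tcp_pos: [0.4884, -0.0366, 0.2194]
tool_rot: [-0.061, 0.998, -0.006, 0.007]
force: [-4.2, -6.4, -0.7]
finger_gap: 0.001
```

```bash
python3 - <<'E'
from h import *
where()
s=snap('scene');print([read(s,lo,hi) for lo,hi in((.17,.19),(.19,.2),(.2,.21),(.21,.22))])
rows([(.096,-.0255,.09-p,.219) for p in np.linspace(.0,.16,8)])
E
```

```text
t 13.0 toolang 0.089 r 0.0958 off -0.0269 z 0.2194 F [-4.2 -6.4 -0.7] gap 0.0 tilt [ 0.015 -0.012 -1.   ] q [-0.3   0.67  1.92 -0.01  0.54 -1.98]
[{'red': (20, 0.653), 'green': (0, None)}, {'red': (12, 0.649), 'green': (0, None)}, {'red': (7, 0.653), 'green': (1, 0.691)}, {'red': (0, None), 'green': (2, 0.681)}]
[-0.2, 1.8, 0.4] -0.1
[0.4, -0.4, 0.4] 1.2
[1.0, -2.6, 0.4] 2.5
[1.7, -4.8, 0.5] 3.8
[2.5, -6.9, 0.5] 5.1
[3.3, -9.0, 0.5] 6.4
[4.1, -11.1, 0.5] 7.7
[5.0, -13.2, 0.5] 9.0
```

Emit:
{"name": "servo_tool", "arguments": {"rows": [[[0.5, -1, 0], 1, -1], [[1, -3, 0], 2.5, -1], [[1.5, -5, 0], 3.5, -1], [[2.5, -7, 0], 5, -1], [[3, -9, 0], 6, -1], [[4, -11, 0], 7.5, -1], [[5, -13, 0], 9, -1], [[5.5, -15, 0], 10, -1]]}}

```text
t: 13.85
tcp_pos: [0.4843, -0.0529, 0.2194]
tool_rot: [0.027, 1.0, -0.006, 0.007]
force: [-3.1, -5.6, 0.1]
finger_gap: -0.003
```

```bash
python3 - <<'E'
from h import *
where()
rows([(.096,-.0255,-.1-p,.219) for p in np.linspace(.0,.16,8)])
E
```

```text
t 13.85 toolang -0.088 r 0.0959 off -0.0262 z 0.2194 F [-3.1 -5.6  0.1] gap -0.0 tilt [ 0.013 -0.012 -1.   ] q [-0.34  0.67  1.92 -0.01  0.54 -1.84]
[0.2, -0.5, 0.4] 0.7
[0.8, -2.6, 0.4] 2.0
[1.5, -4.8, 0.5] 3.3
[2.2, -7.0, 0.5] 4.6
[3.0, -9.1, 0.5] 5.9
[3.9, -11.2, 0.5] 7.3
[4.7, -13.3, 0.5] 8.6
[5.7, -15.4, 0.5] 9.9
```

Emit:
{"name": "servo_tool", "arguments": {"rows": [[[0.5, -1, 0], 1, -1], [[1, -3, 0], 2.5, -1], [[1.5, -5, 0], 3.5, -1], [[2.5, -7, 0], 5, -1], [[3, -9, 0], 6, -1], [[4, -11, 0], 7.5, -1], [[5, -13, 0], 9, -1], [[5.5, -15, 0], 10, -1]]}}

```text
t: 14.65
tcp_pos: [0.4777, -0.0678, 0.2194]
tool_rot: [0.115, 0.993, -0.005, 0.007]
force: [-3.2, -4.5, -1.1]
finger_gap: -0.002
```

```bash
python3 - <<'E'
from h import *
where()
rows([(.096,-.0255,-.28-p,.219) for p in np.linspace(.0,.16,8)])
E
```

```text
t 14.65 toolang -0.264 r 0.0959 off -0.025 z 0.2194 F [-3.2 -4.5 -1.1] gap -0.0 tilt [ 0.012 -0.012 -1.   ] q [-0.37  0.66  1.93 -0.01  0.53 -1.7 ]
[0.4, -2.1, 0.4] 0.9
[1.0, -4.3, 0.4] 2.3
[1.7, -6.4, 0.4] 3.6
[2.5, -8.6, 0.4] 4.9
[3.3, -10.7, 0.5] 6.2
[4.1, -12.8, 0.5] 7.5
[5.0, -14.9, 0.5] 8.8
[5.9, -17.0, 0.5] 10.1
```

Emit:
{"name": "servo_tool", "arguments": {"rows": [[[0, -1, 0], 1, -1], [[0.5, -2.5, 0], 2, -1], [[1, -4, 0], 3, -1], [[1.5, -5.5, 0], 4, -1], [[2, -7, 0], 5, -1], [[2.5, -8.5, 0], 6, -1], [[3, -10, 0], 7, -1], [[3.5, -11, 0], 7.5, -1]]}}

```text
t: 15.45
tcp_pos: [0.4715, -0.0777, 0.2194]
tool_rot: [0.18, 0.984, -0.005, 0.007]
force: [-3.1, -2.8, -1.2]
finger_gap: -0.001
```

Emit:
{"name": "servo_tool", "arguments": {"rows": [[[0, -1, 0], 0.5, -1], [[0.5, -2, 0], 1, -1], [[0.5, -3, 0], 1.5, -1], [[1, -4, 0], 2, -1], [[1, -5, 0], 2.5, -1], [[1, -5, 0], 2.5, -1]]}}

```text
t: 16.05
tcp_pos: [0.4687, -0.082, 0.2194]
tool_rot: [0.202, 0.979, -0.005, 0.007]
force: [-2.7, -2.6, -0.4]
finger_gap: 0.0
```

```bash
python3 - <<'E'
from h import *
where()
s=snap('scene');print([read(s,lo,hi) for lo,hi in((.17,.19),(.19,.2),(.2,.21),(.21,.22))])
E
```

```text
t 16.05 toolang -0.44 r 0.0962 off -0.0244 z 0.2194 F [-2.7 -2.6 -0.4] gap 0.0 tilt [ 0.011 -0.012 -1.   ] q [-0.41  0.66  1.95 -0.01  0.52 -1.56]
[{'red': (20, 0.653), 'green': (0, None)}, {'red': (12, 0.649), 'green': (0, None)}, {'red': (7, 0.653), 'green': (0, None)}, {'red': (0, None), 'green': (3, 0.676)}]
```

Emit:
{"name": "servo_tool", "arguments": {"rows": [[[0, -0.5, 0], 0.3, -1], [[0, -1, 0], 0.5, -1], [[0, -1.5, 0], 0.5, -1], [[0, -2, 0], 0.5, -1], [[0, -2.5, 0], 0.5, -1], [[0, -3, 0], 0.5, -1], [[0, -3, 0], 0.5, -1]]}}

```text
t: 16.8
tcp_pos: [0.4676, -0.0847, 0.2195]
tool_rot: [0.206, 0.979, -0.005, 0.007]
force: [-0.6, 0.2, 0.2]
finger_gap: 0.001
```

Emit:
{"name": "servo_tool", "arguments": {"rows": [[[0, -0.5, 0], 0, -1], [[0, -1, 0], 0, -1], [[0, -1.5, 0], 0, -1], [[0, -2, 0], 0, -1], [[0, -2.5, 0], 0, -1], [[0, -3, 0], 0, -1], [[0, -3, 0], 0, -1]]}}

```text
t: 17.5
tcp_pos: [0.4664, -0.0875, 0.2195]
tool_rot: [0.206, 0.978, -0.004, 0.007]
force: [-0.5, 0.5, -0.6]
finger_gap: -0.0
```

Emit:
{"name": "servo_tool", "arguments": {"rows": [[[0, -1, 0], 0, -1], [[0, -2, 0], 0, -1], [[0, -3, 0], 0, -1], [[0, -5, 0], 0, -1], [[0, -8, 0], 0, -1], [[0, -12, 0], 0, -1], [[0, -12, 0], 0, -1]]}}

```text
t: 18.2
tcp_pos: [0.4614, -0.099, 0.2195]
tool_rot: [0.206, 0.978, -0.005, 0.007]
force: [-0.1, -0.4, -0.2]
finger_gap: -0.001
```

```bash
python3 - <<'E'
from h import *
where()
rows([(.095,-.045,-.45,.32)])
E
```

```text
t 18.2 toolang -0.449 r 0.0966 off -0.042 z 0.2195 F [-0.1 -0.4 -0.2] gap -0.0 tilt [ 0.012 -0.012 -1.   ] q [-0.45  0.66  1.96 -0.01  0.51 -1.59]
[0.1, -3.7, -100.5] 0.1
```

Contact was lost gently. Raise, move clear toward the right side, and check.

Emit:
{"name": "servo_tool", "arguments": {"rows": [[[0, -5, -30], 0, -1], [[0, -5, -70], 0, -1], [[0, -5, -110], 0, -1], [[0, -5, -150], 0, -1], [[0, -40, -160], 0, -1], [[0, -80, -160], 0, -1], [[0, -120, -160], 0, -1], [[0, -150, -160], 0, -1]]}}

```text
t: 19.0
tcp_pos: [0.3979, -0.2359, 0.3808]
tool_rot: [0.207, 0.978, -0.005, 0.007]
force: [0.4, -0.8, -0.5]
finger_gap: 0.001
```

Emit:
{"name": "servo_tool", "arguments": {"rows": [[[0, -50, 0], 0, -1], [[0, -100, 0], 0, -1], [[0, -150, 0], 0, -1], [[0, -150, 0], 0, -1], [[0, -150, 0], 0, -1]]}}

```text
t: 19.5
tcp_pos: [0.3363, -0.3741, 0.3815]
tool_rot: [0.208, 0.978, -0.005, 0.007]
force: [-0.8, -0.6, -0.2]
finger_gap: -0.002
```

```bash
python3 - <<'E'
from h import *
where()
ims=[]
for n,c in(('scene',(130,250,160,300)),('top',(155,255,200,340))):
    s=snap(n); 
    try: print(n,[read(s,lo,hi) for lo,hi in((.1,.15),(.15,.19),(.19,.2),(.2,.21),(.21,.22))])
    except Exception as e: print(n,e)
    ims.append(cv2.resize(s['image'][c[0]:c[1],c[2]:c[3]],(400,400*(c[1]-c[0])//(c[3]-c[2])),interpolation=cv2.INTER_CUBIC))
h=min(i.shape[0] for i in ims); cv2.imwrite('pics/fin.png',np.hstack([i[-h:] for i in ims]))
E
```

```text
t 19.5 toolang -0.453 r 0.0948 off -0.3438 z 0.3815 F [-0.8 -0.6 -0.2] gap -0.0 tilt [ 0.012 -0.012 -1.   ] q [-1.06  0.39  1.76  0.01  0.97 -2.22]
scene [{'red': (51, 0.654), 'green': (0, None)}, {'red': (40, 0.655), 'green': (0, None)}, {'red': (11, 0.655), 'green': (0, None)}, {'red': (7, 0.653), 'green': (2, 0.684)}, {'red': (0, None), 'green': (2, 0.676)}]
top [{'red': (82, 0.654), 'green': (0, None)}, {'red': (62, 0.656), 'green': (0, None)}, {'red': (17, 0.65), 'green': (0, None)}, {'red': (16, 0.641), 'green': (1, 0.683)}, {'red': (7, 0.649), 'green': (6, 0.681)}]
```

View pics/fin.png

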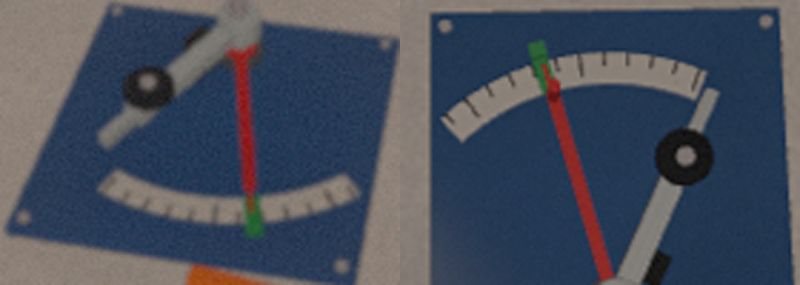

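```bash
python3 -c "
from station import sign_off; print(sign_off())"
```

```text
the job is handed in; nothing more can be done
None
```

The job is done and handed in at about 19.5 s of the 67 s allowed, with the drag hand left showing in the green band.

- **Drag hand back:** I pushed its post with the closed fingertips until the contact force rose to about 6 N against the arm, and the picture showed it resting there.
- **Push to the band:** I pushed the arm at its bar in small steps, checking the reading between them. The pointer came into the band from below and never passed its middle.
- **Pause and return:** I held it there about 0.8 s, then eased the arm back to its stop at roughly 20 mm/s or slower until the force went to zero.

**Last checks:**
- **Pointer:** in both views it is inside the band, on its lower side. The scene camera reads about 0.654 and the top camera about 0.65, against a band middle of about 0.66. That is 1 to 3 mm short of the middle, with 8 mm allowed.
- **Band:** in the final pictures the pointer covers part of it, so its computed position (about 0.68) is skewed and did not confirm it unmoved. Nothing touched it.
- **Arm and surroundings:** by eye the arm is back at its stop. The gripper is clear of everything, and I worked well away from the bulb, rest and sleeve, though I did not re-measure them.

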